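# Trial-stack a printed jaw set with its splint

## Task

Before this printed jaw set is pouched for the operating theatre, trial-stack it: set the blue splint on the teeth of the lower jaw model and then the upper jaw model, teeth down, on the splint, both facing the same way as the lower model. Where the teeth sit on each model's base differs from patient to patient, so feel for the one position in which each piece drops fully home on the teeth and lies level, without forcing the printed teeth. Let go of everything and leave the other things on the worktop where they are.

Things in the scene. Friction and masses are not known exactly. Their poses are not given: they have to be found in the camera images.
- lower_model: lower jaw model, beige, teeth up, screwed to an aluminium plate (104 x 86 x 6 mm) and immovable. Origin under the plate on the midline, z up, -x the front (incisors). Base 12 mm thick on the plate, 66 mm wide, x = -36 to +30 mm. On the base a U-shaped row of teeth, 9 mm thick, narrowing to a crest of 2 mm radius at z = 36 mm
- lower_crest (a point): on the lower model's midline at crest height, 36 mm above its origin: where the arch's centre would be, were it centred on the base. The true arch is shifted from here, square to the base, by up to 6 mm along x and 6 mm along y (not measured, differs each time). From the arch's centre the crest runs along y = +22, -22 mm (x = +22 to -3 mm), then a half circle in front, radius 22 mm
- splint: blue rigid horseshoe, loose, about 60 g, 62 mm wide, 13 mm thick, lying flat. Origin at the underside on the midline, z up, -x the front; x = -34 to +22 mm; outer sides flat and parallel (y = +31, -31 mm) for x = -3 to +22 mm. Home, its underside is 4.2 mm below the lower crest (31.8 mm above lower_model's origin); standing beside its troughs it is 4.2 mm higher
- splint_top (a point): centre of the top face, 13 mm above the splint's origin. Top and underside each have a V trough, 5.5 mm deep, 8.4 mm wide, between flat lands 4.8 mm wide, along the line of a crest. Its steep flanks push a lowered piece sideways towards home; let go within about 1 mm of home a piece drops in, farther out it may hang askew. A light press (a stop at 2 N) sinks about 1 mm in all
- upper_model: upper jaw model, beige, loose, about 180 g, standing on its teeth. Origin on the midline at crest height, z up, -x the front. Row of teeth as on the lower model (crest down, z = 0), likewise shifted on its base by up to 6 mm along x and along y (its own unmeasured shift). Home, its origin is 8.8 mm above the splint's origin; standing beside the trough it is 4.2 mm higher
- upper_top (a point): top of the upper model's base, 6 mm behind and 32 mm above its origin: a place to grip across. The base is z = 18 to 32 mm, 66 mm wide with flat parallel sides (y = +33, -33 mm) for x = -4 to +30 mm of the model's frame; it reaches from x = -36 to +30 mm
- gallipot: steel bowl, 74 mm across, 34 mm high, bystander; origin under its centre
- forceps_2: spring forceps, 150 mm long, lying flat, bystander; origin under its centre
- marker_1: black marker, 135 mm long, lying flat, bystander; origin under its centre
- steri_tape_1: roll of beige tape, 91 mm across, 24 mm high, bystander; origin under its centre
- timer: small white timer, 68 x 62 x 22 mm, bystander; origin under its centre
- blade_box: white and orange carton, 48 x 92 x 43 mm, bystander; origin under its centre
- scissors_1: scissors, 152 mm long, lying flat, bystander; origin under its centre
- indicator_box: white and blue carton, 85 x 52 x 67 mm, bystander; origin under its centre
- gauze_pouch: clear pouch with a yellow dressing, 89 x 102 x 26 mm, bystander; origin under its centre

How it is judged:
By the outcome, as a careful person would: the job done as asked, in the order asked, and still so for the second after the job is handed in, with the robot touching nothing.
It also fails if it takes over 72 s, if anything falls off the work surface, if the arm or the gripper's body presses on something with over 40 N, if the wrist force passes 120 N, or if a joint passes its speed limit or range.

## Robot

A 7-joint arm with a two-finger parallel gripper is mounted at the origin on a cart in front of the work surface, level with it; the furniture and walls round the work are solid. World frame = base frame: x ahead of the robot, y to its left, z up, the work surface at z = 0. Lengths are in m, angles in rad, forces in N, time in s.
With the tool pointing down it reaches from about 0.4 to 0.925 m from the base axis. Payload 5.6 kg.
Tool frame: the origin (TCP) lies midway between the tips of the shut fingers; the grasp point (between the pads) lies 19 mm behind it; z points along the fingers, y is the line along which they close (so a half turn about z gives the same grasp; the last joint's range is limited). The gripper opens to 85 mm and grips with 20 to 120 N. Pads are 22 mm wide; open, the fingers measure 114 mm over their backs; the gripper's body (76 mm by 85 mm) begins 54 mm behind the grasp point. The pads swing forward as they close: fully open they stand 13 mm farther back than shut.
Start: joints at [1.08, 0.468, -0.012, 1.603, 0.006, 1.071, -0.056], TCP at [0.281, -0.586, 0.231] pointing down, gripper open.
Joint ranges: [-2.53, 2.53], [-0.31, 2.02], [-1.57, 1.55], [0.28, 2.44], [-1.29, 4.43], [0.15, 1.84], [-2.92, 2.92]. Speed limits (rad/s): [2.57, 2.57, 3.14, 3.14, 3.14, 3.14, 3.14].

## Interface

Orientations are given as a unit quaternion [w, x, y, z].
In Python, from station import readout, optics, robot gives the robot as it stands. The module is installed in compiled form; this text tells all that it offers.
- The arm moves only by the tool arm_command, never from a script. Its argument "steps" is a list of rows, each a list of 6 numbers: the shift along the world's x, y, z in m, then the turn, a rotation vector about the world's x, y, z in rad. A call has 1 to 8 rows; each row is the pose to reach, as a shift and turn from the pose commanded when the call began; what a row does not reach only later rows make up. A row lasts 1/12 s, in which the tool goes at most 41.7 mm and 7.16 degrees, less where a joint would pass 70% of its speed; a pose out of reach is approached as far as the arm can. A call with a gripper value outside its range is refused whole. "gripper" is the finger opening in m, from 0 to 0.0854, set as the call begins (left out, the last holds). The fingers move at their own pace and stop on an object; the grip force is fixed at half the most. Time passes only in rows, so rows that repeat a pose let the fingers close. It gives the time, the measured TCP pose, the force, the opening and the grip force at its end, in the units of the state.
- readout.observe(): the state, without advancing time (a new reading comes with each control period).
- optics.capture(name): name is "scene" or "top"; returns the picture (420x560x3 uint8, red, green, blue); there is no depth.
- optics.camera_info(name): a dict with "vfov" (degrees; the focal length in pixels is half the picture's height over the tangent of half this angle, whatever the lens; pixels are square), "cx", "cy" (the principal point, pixels), "k1" (the pictures are not rectified: a ray, as slopes to the right and down, at radius r is drawn at 1 + k1 r^2 times it, then the intrinsics apply), "pose" (4x4, takes a point from camera to world coordinates). Camera axes: x right, y up, looking along -z (the intrinsics and any distortion apply to the point x, -y, -z); pixel columns grow to the right and rows downward; lengths in m; the calibration is good to about 2 mm. A picture is of the moment at which its call begins. camera_info takes no time and is no camera call.
- robot.hand_in(): hands the job in; it is judged then, once.
The state is a dict: "t": time; "joint_positions": joint angles; "joint_velocities": joint speeds; "joint_torque": joint torques, N m; "ee_pos": TCP position; "tool_rot": TCP orientation; "ft_force": force on the tool from outside, world axes, zero at the start; "torque": the same for the moment, N m; "finger_gap": finger opening in m; "finger_force": force on a finger pad.
Only numpy, scipy, OpenCV 4.12 (cv2) and the standard library are available. Lean on these libraries where they do the work, as an engineer would, in place of code of your own. Each camera call takes 0.05 s, during which the arm holds its last target. There are 200 camera calls.

## Working session

There is one attempt and no reset: what is moved stays moved. The work goes in short steps, Python scripts to look and compute and a tool call to move; the robot and the scene stay as the last step left them, time stands still between calls to the robot, and variables do not carry over. Pictures are saved under pics/ and viewed, at most 10 in all, crops included, and the job is handed in when it is done.

Besides the shell and the picture viewer there is one more tool, called after "Request:" as a command line: name --pt "numbers of a row" for each row, then --argument value for the rest. arm_command: Moves the arm, as the interface text tells. Its arguments: {"type":"object","properties":{"steps":{"type":"array"},"gripper":{"type":"number"}},"required":["steps"]}

```bash
mkdir -p pics; python3 - <<'E'
from station import readout, optics
import cv2,numpy as np
for n in("scene","top"):
    im=optics.capture(n); cv2.imwrite(f"pics/{n}0.png",im[:,:,::-1]); i=optics.camera_info(n); print(n,{k:(np.round(v,4).tolist()) for k,v in i.items()})
s=readout.observe();print({k:np.round(v,4).tolist() for k,v in s.items()})
E
```

```text
scene {'vfov': 57.9257, 'cx': 282.0516, 'cy': 205.4556, 'k1': 0.017, 'pose': [[-0.6853, 0.3948, -0.6119, -0.1879], [-0.7282, -0.3633, 0.5811, 0.6878], [0.0071, 0.8439, 0.5365, 0.7126], [0.0, 0.0, 0.0, 1.0]]}
top {'vfov': 45.8531, 'cx': 275.5327, 'cy': 212.1106, 'k1': -0.1093, 'pose': [[-0.0286, 0.9829, -0.182, 0.3289], [-0.9994, -0.0313, -0.012, -0.0107], [-0.0175, 0.1816, 0.9832, 1.3462], [0.0, 0.0, 0.0, 1.0]]}
{'t': 0.1, 'joint_positions': [1.08, 0.4683, -0.0116, 1.6036, 0.006, 1.0714, -0.0563], 'joint_velocities': [0.0012, -0.0016, -0.0014, -0.003, 0.0015, 0.0001, -0.001], 'joint_torque': [0.0008, -53.3522, 0.0215, -25.1967, 0.0115, 0.0042, -0.0], 'ee_pos': [0.2812, -0.5855, 0.2304], 'tool_rot': [-0.0008, 0.975, 0.222, -0.0002], 'ft_force': [-0.9959, -0.875, -0.2408], 'torque': [0.0003, 0.0797, 0.0389], 'finger_force': 0.0, 'finger_gap': 0.0852}
```

View pics/scene0.png

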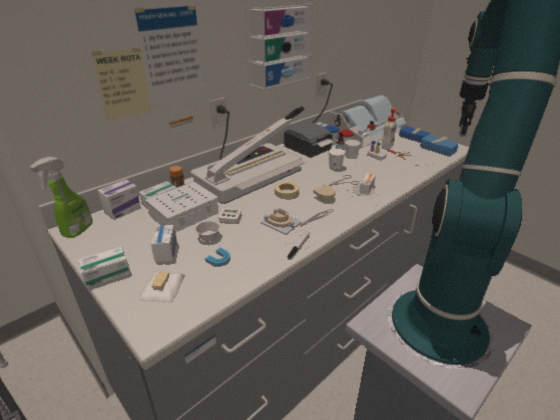

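View pics/top0.png

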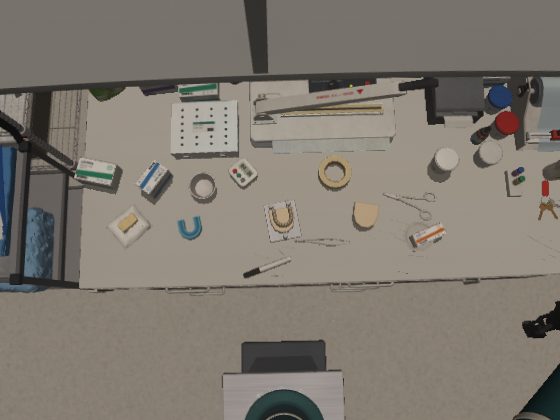

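```bash
cat > h.py <<'E'
from station import readout, optics
import numpy as np, cv2
from scipy.spatial.transform import Rotation as R
def K(n):
    i=optics.camera_info(n); f=210/np.tan(np.radians(i["vfov"]/2)); return f,i["cx"],i["cy"],i["k1"],np.array(i["pose"])
def proj(n,P):
    f,cx,cy,k,T=K(n); p=(np.atleast_2d(P)-T[:3,3])@T[:3,:3]; u=p[:,0]/-p[:,2]; v=-p[:,1]/-p[:,2]; s=1+k*(u*u+v*v)
    return np.c_[cx+f*u*s,cy+f*v*s]
def unproj(n,px,z):
    f,cx,cy,k,T=K(n); px=np.atleast_2d(px).astype(float); d=(px-[cx,cy])/f; q=d.copy()
    for _ in range(20): q=d/(1+k*(q**2).sum(1,keepdims=True))
    r=np.c_[q[:,0],-q[:,1],-np.ones(len(q))]@T[:3,:3].T; t=(z-T[2,3])/r[:,2]
    return T[:3,3]+r*t[:,None]
E
python3 - <<'E'
from h import *
im=cv2.imread("pics/top0.png"); sc=cv2.imread("pics/scene0.png")
def c(im,x,y,w=44,h=44): return cv2.resize(im[y-h//2:y+h//2,x-w//2:x+w//2],(264,264),interpolation=cv2.INTER_CUBIC)
t=np.hstack([c(im,190,228),c(im,284,220),c(im,366,214)]); b=np.hstack([c(sc,218,257),c(sc,280,219),c(sc,325,194)])
cv2.imwrite("pics/crops.png",np.vstack([t,b]))
print(unproj("top",[(190,228),(284,220),(366,214)],0.02))
E
```

```text
[[ 0.53789317  0.23910962  0.02      ]
 [ 0.55194746 -0.01684748  0.02      ]
 [ 0.56135822 -0.24000811  0.02      ]]
```

View pics/crops.png

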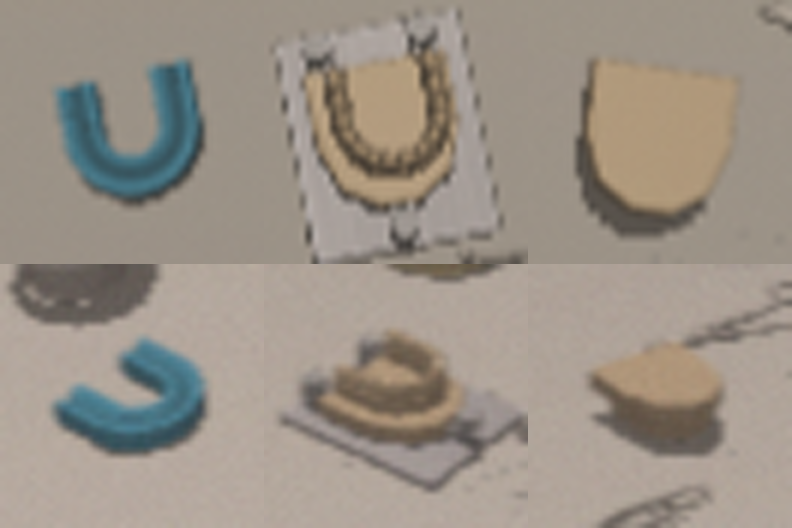

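```bash
cat > fit.py <<'E'
from h import *
from scipy.optimize import minimize
a=np.linspace(np.pi/2,3*np.pi/2,40)
def arc(r,c=-.003,rx=None): return np.c_[c+(rx or r)*np.cos(a),r*np.sin(a)]
def U(ro,ri,c=-.003,e=.022): return np.r_[[[e,ro]],arc(ro,c),[[e,-ro],[e,-ri]],arc(ri,c)[::-1],[[e,ri]]]
base=np.r_[[[.03,.033]],arc(.033,-.004,.032),[[.03,-.033]]]
def place(p,xy,z): 
    c,s=np.cos(p[2]),np.sin(p[2]); return np.c_[xy@np.array([[c,s],[-s,c]])+p[:2],np.full(len(xy),z)]
S=8
def render(n,p,slices,box):
    x0,y0,x1,y1=box; m=np.zeros(((y1-y0)*S,(x1-x0)*S),np.uint8)
    for xy,z in slices:
        q=(proj(n,place(p,xy,z))-[x0,y0]+.5)*S
        t=np.zeros_like(m); cv2.fillPoly(t,[np.round(q*16-8).astype(np.int32)],1,shift=4); m|=t
    return cv2.resize(m.astype(np.float32),(x1-x0,y1-y0),interpolation=cv2.INTER_AREA)
def fit(masks,slices,p0):
    bx={n:b for n,b,_ in masks}
    f=lambda v:sum(((render(n,[v[0]/100,v[1]/100,v[2]],slices,b)-m)**2).sum() for n,b,m in masks)
    best=min((minimize(f,[p0[0]*100,p0[1]*100,p0[2]+d],method="Nelder-Mead",options=dict(initial_simplex=np.array([p0[0]*100,p0[1]*100,p0[2]+d])+np.r_[np.zeros((1,3)),np.diag([.8,.8,.2])],xatol=1e-3,fatol=1e-3)) for d in(-.25,.0,.25)),key=lambda r:r.fun)
    return np.array([best.x[0]/100,best.x[1]/100,best.x[2]]),best.fun
E
cat > run1.py <<'E'
from fit import *
im={n:cv2.imread(f"pics/{n}0.png").astype(float) for n in("top","scene")}
def box(n,P,w): 
    x,y=proj(n,[P])[0].astype(int); return x-w,y-w,x+w,y+w
def soft(n,b,key,lo,hi):
    c=im[n][b[1]:b[3],b[0]:b[2]]; return np.clip((key(c)-lo)/(hi-lo),0,1)
def sat(c): return (c[...,2]-c[...,0])/(c.sum(-1)/3)   # beige
def blu(c): return (c[...,0]-c[...,2])/(c.sum(-1)/3)
for nm,P,key,sl in (("splint",(.538,.239,.01),blu,[(U(.031,.013),z) for z in np.linspace(0,.013,5)]),("upper",(.561,-.24,.02),sat,[(base,z) for z in np.linspace(.018,.032,5)])):
    ms=[]
    for n in("top","scene"):
        b=box(n,P,22); k=key(im[n][b[1]:b[3],b[0]:b[2]]); lo,hi=np.percentile(k,30),np.percentile(k,92)
        m=np.clip((k-lo-.15*(hi-lo))/(.7*(hi-lo)),0,1); ms.append((n,b,m))
    for sel in ([ms[0]],[ms[1]],ms): print(nm,[x[0] for x in sel],*[np.round(v,4) for v in fit(sel,sl,(P[0],P[1],0.1))])
E
python3 run1.py
```

```text
splint ['top'] [0.5455 0.2433 0.1997] 8.2332
splint ['scene'] [0.544  0.2437 0.1783] 15.8568Traceback (most recent call last):
  File "run1.py", line 14, in <module>
    for sel in ([ms[0]],[ms[1]],ms): print(nm,[x[0] for x in sel],*[np.round(v,4) for v in fit(sel,sl,(P[0],P[1],0.1))])
                                                                                           ~~~^^^^^^^^^^^^^^^^^^^^^^^^
  File "fit.py", line 19, in fit
    best=min((minimize(f,[p0[0]*100,p0[1]*100,p0[2]+d],method="Nelder-Mead",options=dict(initial_simplex=np.array([p0[0]*100,p0[1]*100,p0[2]+d])+np.r_[np.zeros((1,3)),np.diag([.8,.8,.2])],xatol=1e-3,fatol=1e-3)) for d in(-.25,.0,.25)),key=lambda r:r.fun)
  File "fit.py", line 19, in <genexpr>
    best=min((minimize(f,[p0[0]*100,p0[1]*100,p0[2]+d],method="Nelder-Mead",options=dict(initial_simplex=np.array([p0[0]*100,p0[1]*100,p0[2]+d])+np.r_[np.zeros((1,3)),np.diag([.8,.8,.2])],xatol=1e-3,fatol=1e-3)) for d in(-.25,.0,.25)),key=lambda r:r.fun)
              ~~~~~~~~^^^^^^^^^^^^^^^^^^^^^^^^^^^^^^^^^^^^^^^^^^^^^^^^^^^^^^^^^^^^^^^^^^^^^^^^^^^^^^^^^^^^^^^^^^
[... 499 characters left out ...]
^^^^^^^^^^^^^^^^^^^^
  File "fit.py", line 18, in <genexpr>
    f=lambda v:sum(((render(n,[v[0]/100,v[1]/100,v[2]],slices,b)-m)**2).sum() for n,b,m in masks)
                     ~~~~~~^^^^^^^^^^^^^^^^^^^^^^^^^^^^^^^^^^^^^
  File "fit.py", line 13, in render
    q=(proj(n,place(p,xy,z))-[x0,y0]+.5)*S
       ~~~~^^^^^^^^^^^^^^^^^
  File "h.py", line 7, in proj
    f,cx,cy,k,T=K(n); p=(np.atleast_2d(P)-T[:3,3])@T[:3,:3]; u=p[:,0]/-p[:,2]; v=-p[:,1]/-p[:,2]; s=1+k*(u*u+v*v)
                ~^^^
  File "h.py", line 5, in K
    i=optics.camera_info(n); f=210/np.tan(np.radians(i["vfov"]/2)); return f,i["cx"],i["cy"],i["k1"],np.array(i["pose"])
ValueError: time passes only in moves, steps and waits
```

```bash
sed -i 's/^def K(n)/import functools\n@functools.cache\ndef K(n)/' h.py
python3 - <<'E'
s=open('run1.py').read()
s=s.replace(',("upper"',',("lower",(.552,-.0168,.015),sat,[(base,z) for z in np.linspace(.006,.018,5)]+[(U(.0265,.0175),z) for z in (.018,.024)]+[(U(.024,.020),z) for z in (.03,.036)]),("upper"')
s=s.replace('(n,b,m))','(n,b,m)); cv2.imwrite(f"pics/m_{nm}_{n}.png",cv2.resize(m*255,None,fx=8,fy=8,interpolation=0))')
open('run1.py','w').write(s)
E
python3 run1.py; python3 - <<'E'
import cv2,numpy as np
f=lambda n:np.hstack([cv2.resize(cv2.imread(f"pics/m_{o}_{n}.png"),(264,264)) for o in("splint","lower","upper")])
cv2.imwrite("pics/masks.png",np.vstack([f("top"),f("scene")]))
E
```

```text
splint ['top'] [0.5455 0.2433 0.1997] 8.2332
splint ['scene'] [0.544  0.2437 0.1783] 15.8568
splint ['top', 'scene'] [0.5452 0.2434 0.1835] 28.0508
lower ['top'] [ 0.5572 -0.0109  0.1479] 13.4707
lower ['scene'] [ 0.5585 -0.0103  0.181 ] 73.0627
lower ['top', 'scene'] [ 0.5576 -0.0107  0.1547] 89.6492
upper ['top'] [ 0.5605 -0.2363 -0.1783] 7.5101
upper ['scene'] [ 0.5568 -0.2307 -0.3166] 18.0489
upper ['top', 'scene'] [ 0.5604 -0.2361 -0.1817] 41.5079[ WARN:0@0.115] global loadsave.cpp:1063 imwrite_ Unsupported depth image for selected encoder is fallbacked to CV_8U.
```

View pics/masks.png

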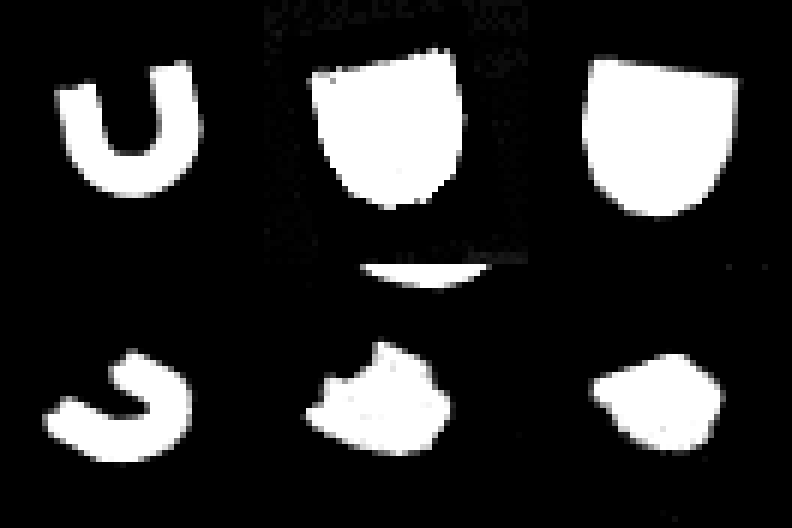

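```bash
cat > run2.py <<'E'
from fit import *
import fit as F
exec(open("run1.py").read().split("for nm,P")[0])
def go(nm,P,p0,zb,zt):
    ms=[]
    for n in("top","scene"):
        b=box(n,P,22); k=sat(im[n][b[1]:b[3],b[0]:b[2]]); lo,hi=np.percentile(k,30),np.percentile(k,92)
        m=np.clip((k-lo-.15*(hi-lo))/(.7*(hi-lo)),0,1)
        if nm=="lower" and n=="scene": m[:10,:]*=(np.arange(44)[None]<12)|(np.arange(10)[:,None]>5)
        ms.append((n,b,m))
    off={}
    def f(v):
        p=v[:3]*[.01,.01,1]; s=v[3:5]/100; e=0
        sl=[(base,z) for z in np.linspace(*zb,3)]+[(U(.022+w,.022-w)+s,z) for z,w in zt]
        for n,b,m in ms:
            r=render(n,p,sl,b)
            if n=="scene":
                r=cv2.warpAffine(r,np.float32([[1,0,v[5]],[0,1,v[6]]]),(44,44))
            e+=((r-m)**2).sum()
        return e+(v[5]**2+v[6]**2)*2+((v[3]/.35)**2+(v[4]/.35)**2)*.5
    best=None
    for s0 in((0,0),(.4,.4),(-.4,-.4),(.4,-.4),(-.4,.4)):
        x0=np.array([p0[0]*100,p0[1]*100,p0[2],*s0,0,0])
        r=minimize(f,x0,method="Nelder-Mead",options=dict(initial_simplex=x0+np.r_[np.zeros((1,7)),np.diag([.3,.3,.08,.3,.3,.6,.6])],xatol=2e-3,fatol=1e-2,maxfev=900))
        print(nm,np.round(r.x,3),round(r.fun,2),flush=True)
taper=lambda z0,z1:[(z0+(z1-z0)*t,w) for t,w in((0,.0045),(.5,.0042),(.85,.0028),(1,.0015))]
go("lower",(.552,-.0168,.015),(.5575,-.011,.15),(.006,.018),taper(.018,.036))
go("upper",(.561,-.24,.02),(.5604,-.2363,-.18),(.018,.032),taper(.018,0))
# arch of lower in top view, rectified at crest height
g=np.mgrid[-40:35:.125,-40:40:.125]; 
p=[.5575,-.011,.15]; h,w=g.shape[1:]
xy=np.c_[g[0].ravel(),g[1].ravel()]/1000
q=proj("top",place(p,xy,.036)).astype(np.float32).reshape(h,w,2)
o=cv2.remap(cv2.imread("pics/top0.png"),q[...,0],q[...,1],cv2.INTER_CUBIC)
arcp=np.r_[[[.022,.022]],arc(.022),[[.022,-.022]]]
pts=((arcp*1000+40)*8)[:,::-1]; cv2.polylines(o,[pts.astype(np.int32)],False,(0,0,255),1)
cv2.imwrite("pics/rect.png",o)
E
timeout 500 python3 run2.py
```

```text
lower [55.728 -1.08   0.151  0.115  0.217 -0.188 -0.269] 24.19
lower [55.749 -1.089  0.157  0.253  0.171  0.171  0.137] 26.27
lower [ 5.5698e+01 -1.1210e+00  1.5400e-01 -2.4000e-02  1.5600e-01 -4.3100e-01
 -1.9000e-01] 24.28
lower [55.733 -1.088  0.152  0.281  0.06  -0.187 -0.188] 24.49
lower [ 5.5733e+01 -1.1030e+00  1.5400e-01 -5.2000e-02  2.1700e-01 -2.3900e-01
 -2.0400e-01] 24.28
upper [ 56.086 -23.643  -0.179   0.143  -0.364  -0.085   0.36 ] 14.66
upper [ 56.088 -23.643  -0.189   0.52   -0.382   0.123   0.503] 17.45
upper [ 5.6047e+01 -2.3659e+01 -1.7700e-01 -2.2000e-02 -5.5200e-01 -4.0100e-01
  3.3100e-01] 14.86
upper [ 5.6054e+01 -2.3639e+01 -1.7800e-01  2.0000e-01 -3.9000e-01 -3.0000e-02
  3.6900e-01] 14.72
upper [ 5.6067e+01 -2.3642e+01 -1.8300e-01  8.6000e-02 -4.2200e-01  4.0000e-02
  3.5500e-01] 15.04
```

View pics/rect.png

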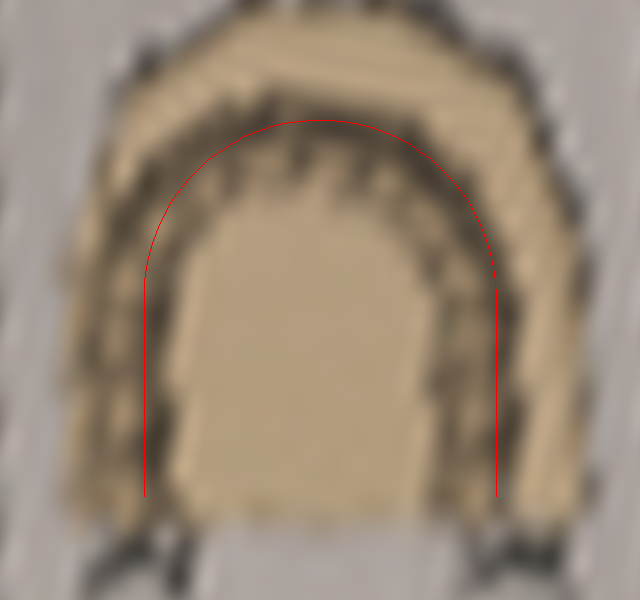

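Request:
arm_command --pt "0.273 0.831 -0.121 0 0 -0.257" --pt "0.273 0.831 -0.121 0 0 -0.257" --pt "0.273 0.831 -0.121 0 0 -0.257" --pt "0.273 0.831 -0.121 0 0 -0.257" --pt "0.273 0.831 -0.121 0 0 -0.257" --pt "0.273 0.831 -0.121 0 0 -0.257" --pt "0.273 0.831 -0.121 0 0 -0.257" --pt "0.273 0.831 -0.121 0 0 -0.257" --gripper 0.085

```text
t: 0.77
ee_pos: [0.3844, -0.2702, 0.1853]
tool_rot: [0.0, 0.995, 0.095, -0.0]
ft_force: [0.4, -0.9, -0.8]
finger_gap: 0.085
finger_force: 0.0
```

Request:
arm_command --pt "0.17 0.514 -0.085 0 0 0" --pt "0.17 0.514 -0.085 0 0 0" --pt "0.17 0.514 -0.085 0 0 0" --pt "0.17 0.514 -0.085 0 0 0" --pt "0.17 0.514 -0.085 0 0 0" --pt "0.17 0.514 -0.085 0 0 0" --pt "0.17 0.514 -0.085 0 0 0" --pt "0.17 0.514 -0.085 0 0 0"

```text
t: 1.43
ee_pos: [0.4879, 0.0423, 0.1335]
tool_rot: [0.0, 0.995, 0.095, -0.0]
ft_force: [1.2, -0.9, -0.4]
finger_gap: 0.0846
finger_force: 0.0
```

Request:
arm_command --pt "0.064 0.194 -0.035 0 0 0" --pt "0.064 0.194 -0.035 0 0 0" --pt "0.064 0.194 -0.035 0 0 0" --pt "0.064 0.194 -0.035 0 0 0" --pt "0.064 0.194 -0.035 0 0 0" --pt "0.064 0.194 -0.035 0 0 0" --pt "0.064 0.194 -0.035 0 0 0"

```text
t: 2.02
ee_pos: [0.5508, 0.2374, 0.0977]
tool_rot: [-0.0, 0.995, 0.098, -0.001]
ft_force: [0.1, -0.7, 0.7]
finger_gap: 0.0851
finger_force: 0.0
```

Request:
arm_command --pt "0.002 0.007 -0.03 0 0 0.0" --pt "0.002 0.007 -0.06 0 0 0" --pt "0.002 0.007 -0.085 0 0 0" --pt "0.002 0.007 -0.099 0 0 0" --pt "0.002 0.007 -0.099 0 0 0" --pt "0.002 0.007 -0.099 0 0 0"

```text
t: 2.52
ee_pos: [0.5538, 0.2404, -0.0001]
tool_rot: [0.0, 0.996, 0.095, -0.001]
ft_force: [-0.2, 0.3, 1.2]
finger_gap: 0.0851
finger_force: 0.0
```

```bash
python3 - <<'E'
from h import *
im=optics.capture("top"); sc=optics.capture("scene")
s=readout.observe(); print(np.round(s["ee_pos"],4),np.round(s["ft_force"],2),s["finger_gap"])
cv2.imwrite("pics/top1.png",im[:,:,::-1]);cv2.imwrite("pics/scene1.png",sc[:,:,::-1])
c=lambda im,x,y:cv2.resize(im[y-30:y+30,x-30:x+30,::-1],(390,390),interpolation=2)
cv2.imwrite("pics/g1.png",np.hstack([c(im,190,228),c(sc,218,245)]))
E
```

```text
[0.5551 0.2414 0.0015] [-0.85  0.47  0.73] 0.08489921411569266
```

View pics/g1.png

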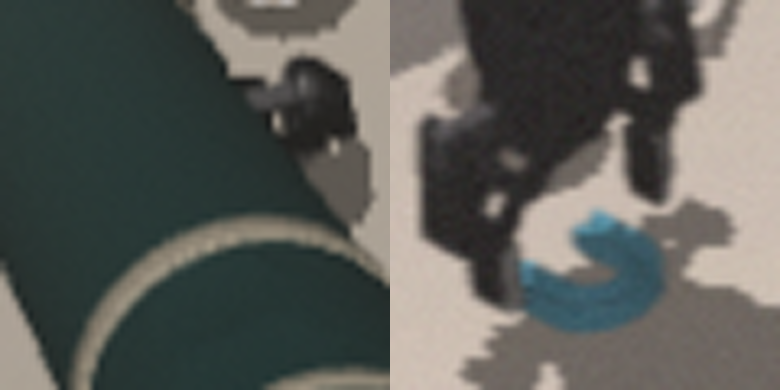

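Request:
arm_command --pt "-0.003 0.0035 -0.003 0 0 0" --pt "-0.003 0.0035 -0.003 0 0 0" --pt "-0.003 0.0035 -0.003 0 0 0" --pt "-0.003 0.0035 -0.003 0 0 0"

```text
t: 2.95
ee_pos: [0.5511, 0.2452, -0.0025]
tool_rot: [-0.0, 0.995, 0.095, 0.0]
ft_force: [0.7, 0.7, 1.2]
finger_gap: 0.0847
finger_force: 0.0
```

Request:
arm_command --pt "0 0 0 0 0 0" --pt "0 0 0 0 0 0" --pt "0 0 0 0 0 0" --pt "0 0 0 0 0 0" --pt "0 0 0 0 0 0" --pt "0 0 0 0 0 0" --gripper 0.05

```text
t: 3.45
ee_pos: [0.5513, 0.245, -0.0024]
tool_rot: [-0.0, 0.995, 0.095, 0.0]
ft_force: [-0.2, -0.9, 5.7]
finger_gap: 0.0602
finger_force: 65.1
```

Request:
arm_command --pt "0 0 0.04 0 0 0" --pt "0 0 0.08 0 0 0" --pt "0.003 -0.04 0.08 0 0 -0.02" --pt "0.006 -0.08 0.08 0 0 -0.038" --pt "0.009 -0.12 0.08 0 0 -0.038" --pt "0.012 -0.16 0.08 0 0 -0.038" --pt "0.015 -0.2 0.08 0 0 -0.038" --pt "0.0177 -0.239 0.08 0 0 -0.038"

```text
t: 4.12
ee_pos: [0.5683, 0.0037, 0.0768]
tool_rot: [0.0, 0.997, 0.076, -0.0]
ft_force: [0.3, 0.1, -0.2]
finger_gap: 0.0601
finger_force: 65.4
```

Request:
arm_command --pt "0 -0.018 -0.01 0 0 0" --pt "0 -0.018 -0.015 0 0 0" --pt "0 -0.018 -0.022 0 0 0" --pt "0 -0.018 -0.022 0 0 0" --pt "0 -0.018 -0.022 0 0 0"

```text
t: 4.53
ee_pos: [0.5681, -0.0099, 0.0544]
tool_rot: [-0.001, 0.997, 0.078, -0.001]
ft_force: [-0.0, 0.9, 0.4]
finger_gap: 0.0605
finger_force: 65.4
```

```bash
cat > look.py <<'E'
from h import *
import sys
t=sys.argv[1]
for n in("top","scene"): cv2.imwrite(f"pics/{n}{t}.png",optics.capture(n)[:,:,::-1])
s=readout.observe(); print(s["t"],np.round(s["ee_pos"],4),np.round(s["tool_rot"],4),np.round(s["ft_force"],2),np.round(s["torque"],3),s["finger_gap"])
E
python3 look.py 2; python3 - <<'E'
from h import *
im=cv2.imread("pics/top2.png"); sc=cv2.imread("pics/scene2.png")
c=lambda im,x,y:cv2.resize(im[y-30:y+30,x-30:x+30],(390,390),interpolation=2)
cv2.imwrite("pics/g2.png",np.hstack([c(im,284,220),c(sc,280,210)]))
E
```

```text
4.6333 [ 0.5687 -0.0101  0.0551] [-4.00e-04  9.97e-01  7.77e-02  2.00e-04] [-1.1  -0.03 -1.2 ] [ 0.029 -0.01   0.002] 0.060344579670648574
```

View pics/g2.png

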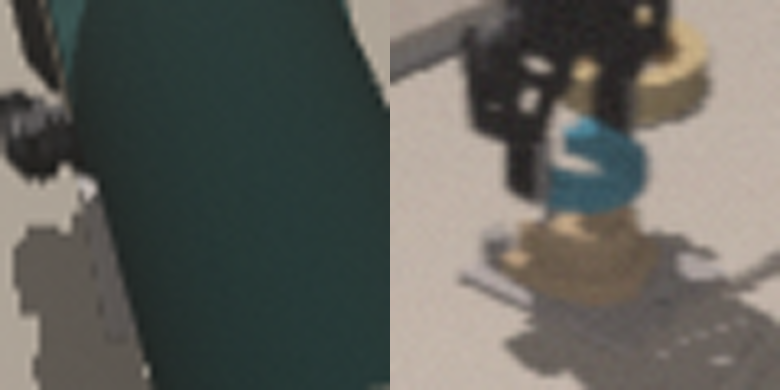

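Request:
arm_command --pt "0.0003 -0.0018 -0.009 0 0 0" --pt "0.0003 -0.0018 -0.016 0 0 0" --pt "0.0003 -0.0018 -0.019 0 0 0" --pt "0.0003 -0.0018 -0.0205 0 0 0" --pt "0.0003 -0.0018 -0.0215 0 0 0" --pt "0.0003 -0.0018 -0.0215 0 0 0" --pt "0.0003 -0.0018 -0.0215 0 0 0"

```text
t: 5.22
ee_pos: [0.569, -0.0139, 0.0335]
tool_rot: [0.0, 0.997, 0.076, 0.0]
ft_force: [0.5, -0.4, -1.2]
finger_gap: 0.0603
finger_force: 65.4
```

Request:
arm_command --pt "0 0 -0.001 0 0 0" --pt "0 0 -0.001 0 0 0" --pt "0 0 -0.001 0 0 0" --pt "0 0 -0.001 0 0 0"

```text
t: 5.55
ee_pos: [0.5689, -0.0139, 0.0325]
tool_rot: [0.0, 0.997, 0.076, 0.0]
ft_force: [-0.7, -0.3, -0.5]
finger_gap: 0.0604
finger_force: 65.4
```

Request:
arm_command --pt "0 0.001 0 0 0 0" --pt "0 0.002 0 0 0 0" --pt "0 0.002 0 0 0 0" --pt "0 0.002 0 0 0 0"

```text
t: 5.88
ee_pos: [0.5689, -0.0117, 0.0325]
tool_rot: [-0.0, 0.997, 0.076, 0.0]
ft_force: [0.2, -0.1, -0.1]
finger_gap: 0.0603
finger_force: 65.4
```

Request:
arm_command --pt "0 0 -0.001 0 0 0" --pt "0 0 -0.001 0 0 0" --pt "0 0 -0.001 0 0 0"

```text
t: 6.13
ee_pos: [0.5688, -0.0119, 0.0313]
tool_rot: [0.0, 0.997, 0.076, -0.0]
ft_force: [0.1, 0.0, -0.5]
finger_gap: 0.0602
finger_force: 65.4
```

Request:
arm_command --pt "0 0 -0.001 0 0 0" --pt "0 0 -0.001 0 0 0" --pt "0 0 -0.001 0 0 0"

```text
t: 6.38
ee_pos: [0.5688, -0.012, 0.0303]
tool_rot: [0.0, 0.997, 0.076, -0.0]
ft_force: [0.3, -0.5, -0.3]
finger_gap: 0.0601
finger_force: 65.4
```

Request:
arm_command --pt "0 0 -0.001 0 0 0" --pt "0 0 -0.001 0 0 0" --pt "0 0 -0.001 0 0 0"

```text
t: 6.63
ee_pos: [0.5691, -0.0122, 0.0295]
tool_rot: [0.0, 0.997, 0.076, 0.0]
ft_force: [0.6, -1.6, 0.5]
finger_gap: 0.0604
finger_force: 65.6
```

Request:
arm_command --pt "0 0 -0.0007 0 0 0" --pt "0 0 -0.0007 0 0 0" --pt "0 0 -0.0007 0 0 0"

```text
t: 6.88
ee_pos: [0.5693, -0.0123, 0.0293]
tool_rot: [0.0, 0.997, 0.076, 0.0]
ft_force: [-0.7, -1.5, 4.5]
finger_gap: 0.0602
finger_force: 66.1
```

Request:
arm_command --pt "0 0 0.0005 0 0 0" --pt "0 0 0.0005 0 0 0" --pt "0 0 0.0005 0 0 0" --pt "0 0 0.0005 0 0 0" --gripper 0.085

```text
t: 7.22
ee_pos: [0.5687, -0.0116, 0.029]
tool_rot: [-0.0, 0.997, 0.076, -0.0]
ft_force: [-0.9, 0.4, -0.2]
finger_gap: 0.0852
finger_force: 0.0
```

Request:
arm_command --pt "0 0 0.01 0 0 0" --pt "0 0 0.03 0 0 0" --pt "0 0 0.06 0 0 0" --pt "0 -0.04 0.09 0 0 0" --pt "0 -0.08 0.09 0 0 -0.1" --pt "0 -0.12 0.09 0 0 -0.2" --pt "0 -0.16 0.09 0 0 -0.3" --pt "0 -0.2 0.09 0 0 -0.33"

```text
t: 7.88
ee_pos: [0.5689, -0.2135, 0.1206]
tool_rot: [0.0, 0.996, -0.09, 0.001]
ft_force: [0.8, -0.1, -1.1]
finger_gap: 0.0851
finger_force: 0.0
```

```bash
python3 look.py 3; cat > run3.py <<'E'
from fit import *
im={n:cv2.imread(f"pics/{n}3.png").astype(float) for n in("top","scene")}
blu=lambda c:(c[...,0]-c[...,2])/(c.sum(-1)/3)
ms=[]
for n in("top","scene"):
    x,y=proj(n,[(.563,-.013,.038)])[0].astype(int); b=(x-22,y-22,x+22,y+22); k=blu(im[n][b[1]:b[3],b[0]:b[2]]); lo,hi=np.percentile(k,30),np.percentile(k,93)
    ms.append((n,b,np.clip((k-lo-.15*(hi-lo))/(.7*(hi-lo)),0,1)))
for z0 in(.0318,.036):
    sl=[(U(.031,.013),z0+z) for z in np.linspace(0,.013,5)]
    for sel in ([ms[0]],[ms[1]],ms): print(z0,*[np.round(v,4) for v in fit(sel,sl,(.563,-.013,.15))])
c=lambda im,x,y:cv2.resize(im[y-30:y+30,x-30:x+30],(390,390),interpolation=2)
cv2.imwrite("pics/g3.png",np.hstack([c(im["top"],284,220),c(im["scene"],280,210)]))
E
timeout 300 python3 run3.py
```

```text
7.9833 [ 0.5674 -0.2215  0.1201] [ 2.700e-03  9.955e-01 -9.470e-02  5.000e-04] [0.21 0.83 0.29] [ 0.025 -0.023 -0.015] 0.08483097074328015
0.0318 [ 0.5634 -0.0131  0.1478] 8.4245
0.0318 [ 0.5624 -0.0121  0.1467] 7.7612
0.0318 [ 0.5634 -0.0131  0.1515] 19.8254
0.036 [ 0.5628 -0.013   0.1396] 9.0959
0.036 [ 0.5575 -0.0078  0.154 ] 9.386
0.036 [ 0.5627 -0.0126  0.1402] 59.3898[ WARN:0@1.673] global loadsave.cpp:1063 imwrite_ Unsupported depth image for selected encoder is fallbacked to CV_8U.
```

View pics/g3.png

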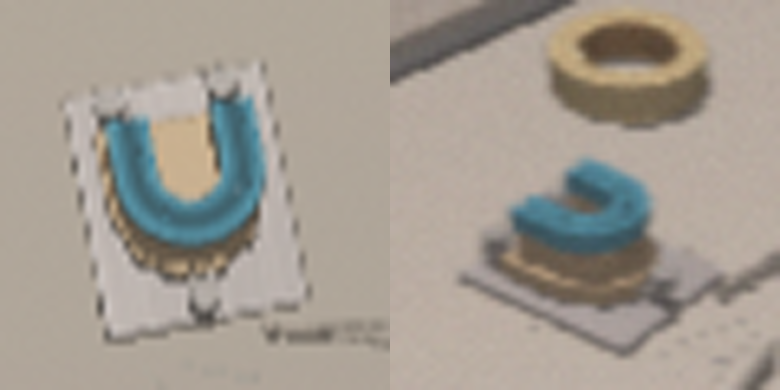

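Request:
arm_command --pt "0 -0.0262 -0.03 0 0 0.01" --pt "0 -0.0262 -0.05 0 0 0.01" --pt "0 -0.0262 -0.05 0 0 0.01" --pt "0 -0.0262 -0.05 0 0 0.01" --pt "0 -0.0262 -0.05 0 0 0.01"

```text
t: 8.4
ee_pos: [0.5699, -0.2367, 0.0705]
tool_rot: [-0.0, 0.997, -0.083, 0.001]
ft_force: [0.4, 0.8, 0.6]
finger_gap: 0.0851
finger_force: 0.0
```

Request:
arm_command --pt "-0.0013 -0.001 -0.03 0 0 -0.013" --pt "-0.0013 -0.001 -0.055 0 0 -0.013" --pt "-0.0013 -0.001 -0.0685 0 0 -0.013" --pt "-0.0013 -0.001 -0.0685 0 0 -0.013" --pt "-0.0013 -0.001 -0.0685 0 0 -0.013"

```text
t: 8.82
ee_pos: [0.5682, -0.2382, 0.0014]
tool_rot: [-0.0, 0.996, -0.089, 0.0]
ft_force: [0.2, 0.4, 0.1]
finger_gap: 0.0849
finger_force: 0.0
```

Request:
arm_command --pt "0 0 0 0 0 0" --pt "0 0 0 0 0 0" --pt "0 0 0 0 0 0" --pt "0 0 0 0 0 0" --pt "0 0 0 0 0 0" --pt "0 0 0 0 0 0" --gripper 0.05

```text
t: 9.32
ee_pos: [0.5692, -0.2391, 0.003]
tool_rot: [0.0, 0.996, -0.09, 0.002]
ft_force: [-0.8, 0.6, 6.3]
finger_gap: 0.0649
finger_force: 65.3
```

Request:
arm_command --pt "0 0 0.01 0 0 0" --pt "0 0 0.04 0 0 0" --pt "0 0 0.08 0 0 0" --pt "0 0 0.12 0 0 0" --pt "-0.01 0.02 0.15 0 0 0" --pt "-0.03 0.045 0.175 0 0 0" --pt "-0.05 0.07 0.2 0 0 0" --pt "-0.07 0.095 0.225 0 0 0"

```text
t: 9.98
ee_pos: [0.4963, -0.1429, 0.2277]
tool_rot: [0.0, 0.996, -0.09, 0.0]
ft_force: [0.1, 0.1, 0.3]
finger_gap: 0.0649
finger_force: 67.4
```

Request:
arm_command --pt "-0.08 0.195 0.22 0 0 0" --pt "-0.08 0.195 0.22 0 0 0" --pt "-0.08 0.195 0.22 0 0 0" --pt "-0.08 0.195 0.22 0 0 0" --pt "-0.08 0.195 0.22 0 0 0" --pt "-0.08 0.195 0.22 0 0 0" --pt "-0.08 0.195 0.22 0 0 0" --pt "-0.08 0.195 0.22 0 0 0"

```text
t: 10.65
ee_pos: [0.4165, 0.0559, 0.4513]
tool_rot: [-0.001, 0.996, -0.087, 0.004]
ft_force: [1.3, 0.5, -1.9]
finger_gap: 0.0647
finger_force: 67.5
```

Request:
arm_command --pt "0 0 0 0 0 0" --pt "0 0 0 0 0 0" --pt "0 0 0 0 0 0"

```text
t: 10.9
ee_pos: [0.4171, 0.0495, 0.4443]
tool_rot: [0.001, 0.996, -0.091, -0.001]
ft_force: [0.8, 0.2, -1.7]
finger_gap: 0.0649
finger_force: 67.4
```

```bash
python3 look.py 4
```

```text
11.0 [0.4173 0.0496 0.444 ] [ 3.000e-04  9.958e-01 -9.130e-02 -1.700e-03] [ 0.17 -0.08 -2.  ] [-0.035 -0.009  0.05 ] 0.06429269022954658
```

Request:
arm_command --pt "0 0 0 0 0 0.12" --pt "0 0 0 0 0 0.24" --pt "0 0 0 0 0 0.36" --pt "0 0 0 0 0 0.48" --pt "0 0 0 0 0 0.6" --pt "0 0 0 0 0 0.72" --pt "0 0 0 0 0 0.84" --pt "0 0 0 0 0 0.95"

```text
t: 11.67
ee_pos: [0.4175, 0.05, 0.4442]
tool_rot: [-0.001, 0.926, 0.377, -0.001]
ft_force: [0.3, -0.4, -1.8]
finger_gap: 0.0649
finger_force: 67.4
```

Request:
arm_command --pt "0 0 0 0 0 0" --pt "0 0 0 0 0 0" --pt "0 0 0 0 0 0" --pt "0 0 0 0 0 0"

```text
t: 12.0
ee_pos: [0.4176, 0.0509, 0.4453]
tool_rot: [-0.0, 0.927, 0.374, -0.0]
ft_force: [0.0, -0.2, -1.7]
finger_gap: 0.0653
finger_force: 67.4
```

```bash
python3 look.py 5; python3 - <<'E'
from h import *
o=[]
for k in(4,5):
    sc=cv2.imread(f"pics/scene{k}.png")
    P={4:(.42,.05,.45),5:(.42,.05,.45)}[k]
    x,y=proj("scene",[P])[0].astype(int); print(x,y); o.append(cv2.resize(sc[y-40:y+40,x-40:x+40],(400,400),interpolation=2))
cv2.imwrite("pics/g4.png",np.hstack(o))
E
```

```text
12.1 [0.4176 0.051  0.4456] [-0.000e+00  9.271e-01  3.748e-01 -2.000e-04] [-0.39  0.02 -2.07] [-0.041 -0.012  0.01 ] 0.064660908606403
301 97
301 97
```

View pics/g4.png

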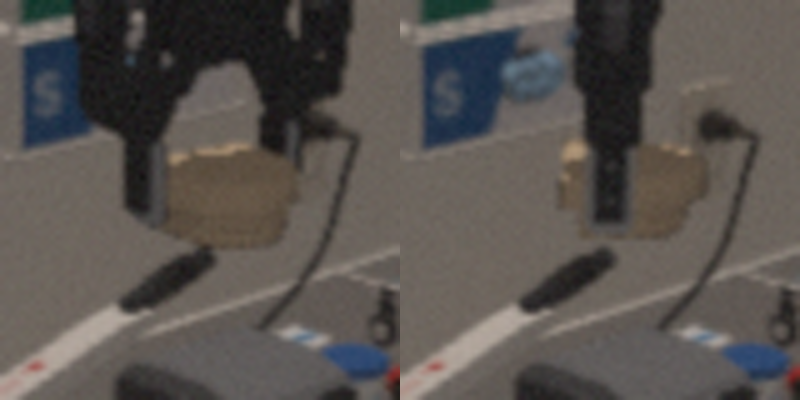

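```bash
cat > run4.py <<'E'
from fit import *
V=[]
for k,tcp,yaw in((4,(.4173,.0496,.4441),-2*.0913),(5,(.4176,.0509,.4454),2*np.arctan2(.3747,.927))):
    sc=cv2.imread(f"pics/scene{k}.png").astype(float); b=(301-34,97-14,301+26,97+14)
    c=sc[b[1]:b[3],b[0]:b[2]]; g=c.mean(-1); s=(c[...,2]-c[...,0])/g
    s=cv2.GaussianBlur(s,(0,0),.5)
    dark=cv2.dilate((g<50).astype(np.uint8),np.ones((5,5))); dark[:, :]|=(g<1)
    ok=1-dark.astype(float); print(k,np.round(np.percentile(s[ok>0],[5,25,50,75,90,95,99]),2))
    lo,hi=.13,.36
    V.append((tcp,yaw,b,s,ok))
import sys
lo,hi=map(float,sys.argv[1:3])
M=[np.clip((s-lo)/(hi-lo),0,1) for *_,s,ok in V]
cv2.imwrite("pics/m4.png",np.hstack([cv2.resize(m*255*(.4+.6*v[4]),None,fx=6,fy=6,interpolation=0) for m,v in zip(M,V)]).astype(np.uint8))
taper=[(.018*(1-t),w) for t,w in((0,.0045),(.5,.0042),(.85,.0028),(1,.0015))]
def f(v,ret=False):
    sx,sy,tx=v[:3]/100; e=0;o=[]
    sl=[(base,z) for z in np.linspace(.018,.032,3)]+[(U(.022+w,.022-w)+[sx,sy],z) for z,w in taper]
    for i,(tcp,yaw,b,s,ok) in enumerate(V):
        d=np.array([np.cos(yaw),np.sin(yaw)]); p=[*(np.array(tcp[:2])+tx*d),yaw]
        r=render("scene",p,[(q,z+tcp[2]-.0025) for q,z in sl],b)
        r=cv2.warpAffine(r,np.float32([[1,0,v[3+2*i]],[0,1,v[4+2*i]]]),r.shape[::-1]); o.append(r)
        e+=(ok*(r-M[i])**2).sum()
    if ret: return o
    return e+.3*(v[3:]**2).sum()
for s0 in((0,0),(.4,-.4),(-.4,-.4),(.4,.4),(-.4,.4)):
    x0=np.array([*s0,-.85,0,0,0,0]); r=minimize(f,x0,method="Nelder-Mead",options=dict(initial_simplex=x0+np.r_[np.zeros((1,7)),np.diag([.3,.3,.2,1,1,1,1])],xatol=2e-3,fatol=1e-2,maxfev=1200)); print(np.round(r.x,2),round(r.fun,2),flush=True)
E
timeout 300 python3 run4.py .2 .36
```

```text
4 [0.13 0.15 0.16 0.34 0.36 0.36 0.38]
5 [0.13 0.15 0.16 0.2  0.34 0.35 0.37]
[ 0.3  -0.5  -0.83 -0.3   0.62 -0.09  0.63] 71.24
[ 0.38 -0.48 -0.89 -0.27  0.62 -0.3   0.63] 71.83
[ 0.27 -0.58 -0.93 -0.66  0.68 -0.42  0.62] 69.52
[ 0.35 -0.57 -0.7   0.25  0.7   0.54  0.52] 72.82
[ 0.38 -1.19 -0.73 -1.35  1.5   0.37  1.25] 68.17
```

View pics/m4.png

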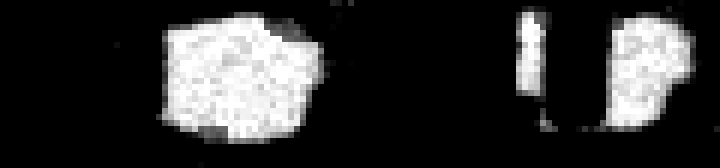

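```bash
cat > p.py <<'E'
s=open('run4.py').read()
s=s.replace("    lo,hi=.13,.36\n","    ok[:]=1\n    if k==4: ok[:,:29]=0; ok[:12,44:]=0\n    else: ok[:,29:43]=0\n    ok[:4]*=(dark[:4]==0)\n")
a,b=s.split("for s0 in((0,0)")
a=a[:a.index('cv2.imwrite')]+a[a.index('taper='):]
s=a+'''TT={"mild":((0,.0045),(.5,.0042),(.85,.0028),(1,.0015)),"fat":((0,.0045),(.7,.0045),(.9,.0035),(1,.0015)),"cone":((0,.0045),(.4,.0035),(.89,.002),(1,.001))}
for nm,T in TT.items():
    taper=[(.018*(1-t),w) for t,w in T]
    for s0 in((.3,-.5),(0,0)):
        x0=np.array([*s0,-.85,0,0.6,0,0.6]); r=minimize(f,x0,method="Nelder-Mead",options=dict(initial_simplex=x0+np.r_[np.zeros((1,7)),np.diag([.3,.3,.2,1,1,1,1])],xatol=2e-3,fatol=1e-2,maxfev=1500)); print(nm,np.round(r.x,2),round(r.fun,2),flush=True)
    o=f(r.x,True); d=[(abs(o[i]-M[i])*V[i][4]).sum(1).round(1) for i in(0,1)]; print(d[0],d[1])
'''
open('run5.py','w').write(s)
E
python3 p.py; timeout 400 python3 run5.py .17 .33
```

```text
4 [0.13 0.15 0.16 0.34 0.36 0.36 0.38]
5 [0.13 0.15 0.16 0.2  0.34 0.35 0.37]
mild [ 0.24 -0.41 -0.82  0.21  0.62 -0.21  0.68] 34.34
mild [ 0.26 -0.34 -0.8   0.41  0.61  0.19  0.69] 35.24
[ 0.   1.   2.   1.4  1.   0.   0.   0.   0.   0.   0.1  0.   0.6  0.8
  1.4  1.1  0.7  4.9  8.4  6.9 11.2  8.7  3.7  3.7  0.2  0.1  0.   0.3] [0.4 1.7 2.4 1.1 1.8 1.6 1.  0.7 0.6 0.7 1.2 1.2 1.2 1.7 1.  1.  1.6 1.8
 2.8 3.5 1.9 1.1 0.6 0.  0.  0.  0.  0. ]
fat [ 0.34 -0.68 -0.82 -0.53  0.68  0.2   0.68] 35.01
fat [ 0.36 -0.61 -0.89 -0.48  0.65 -0.4   0.92] 34.83
[ 0.   1.   2.2  1.7  1.2  0.   0.   0.   0.   0.   0.1  0.   1.1  0.5
  0.8  0.6  1.6  6.2 12.8 10.4  3.8  2.1  2.6  1.8  0.3  0.1  0.   0.3] [0.4 0.9 2.3 0.7 1.1 1.2 1.  1.2 1.  0.7 1.3 1.3 0.8 1.5 1.1 1.8 1.5 2.6
 1.9 1.9 1.6 2.1 0.1 0.  0.  0.  0.  0. ]
cone [ 0.23 -0.45 -0.82  0.28  0.65 -0.19  0.76] 62.45
cone [ 0.23 -0.28 -0.82  0.6   0.66 -0.18  0.67] 63.43
[ 0.   0.9  1.7  1.1  0.9  0.   0.   0.   0.   0.   0.1  0.   0.6  1.
  1.6  1.3  0.8  4.2  9.7 13.2 16.8 12.5  6.3  2.7  0.4  0.1  0.   0.3] [0.4 1.8 2.1 0.7 1.3 1.2 1.  1.3 1.  0.8 1.3 1.1 0.8 1.3 0.7 1.6 2.6 3.7
 5.2 4.7 2.6 1.  0.7 0.  0.  0.  0.  0. ]
```

```bash
sed -i 's/np.linspace(.018,.032,3)/np.linspace(.018,.032,8)/; s/taper=\[(.018\*(1-t),w) for t,w in T\]/taper=[(.018*(1-t),np.interp(t,*zip(*T))) for t in np.linspace(0,1,13)]/' run5.py; timeout 500 python3 run5.py .17 .33
```

```text
4 [0.13 0.15 0.16 0.34 0.36 0.36 0.38]
5 [0.13 0.15 0.16 0.2  0.34 0.35 0.37]
mild [ 0.19 -0.42 -0.81 -0.11  0.73  0.06  0.7 ] 7.91
mild [ 0.17 -0.35 -0.82  0.19  0.61 -0.13  0.72] 7.97
[0.  1.  2.1 1.5 1.  0.  0.  0.  0.  0.  0.1 0.  0.9 0.7 1.2 0.9 0.1 0.2
 0.3 0.2 0.3 0.7 1.3 2.2 0.7 0.1 0.  0.3] [0.4 1.6 2.1 0.7 1.3 1.3 0.9 0.7 0.8 0.6 0.7 0.7 0.9 1.3 0.8 0.8 0.7 0.5
 0.5 0.6 1.  1.5 0.6 0.  0.  0.  0.  0. ]
fat [ 0.18 -0.41 -0.8  -0.31  0.73  0.09  0.7 ] 7.87
fat [ 0.19 -0.26 -0.82  0.3   0.61 -0.15  0.7 ] 8.64
[0.  1.1 2.2 1.6 1.1 0.  0.  0.  0.  0.  0.1 0.  0.8 0.8 1.3 1.  0.2 0.2
 0.3 0.4 0.4 0.8 1.2 2.1 0.9 0.1 0.  0.3] [0.4 1.8 2.1 0.7 1.3 1.2 0.9 0.8 0.8 0.6 0.7 0.7 0.8 1.2 0.6 0.8 0.7 0.6
 0.6 0.6 1.2 1.8 0.8 0.  0.  0.  0.  0. ]
cone [ 0.02 -0.53 -0.72 -0.43  0.85  0.28  0.71] 6.93
cone [ 0.12 -0.28 -0.82  0.31  0.69 -0.17  0.75] 8.06
[0.  0.8 1.7 1.1 1.  0.  0.  0.  0.  0.  0.1 0.  0.8 0.8 1.4 1.1 0.2 0.3
 0.2 0.2 0.4 0.7 1.7 2.2 1.2 0.1 0.  0.3] [0.4 1.5 2.  0.6 1.2 1.2 0.9 0.8 0.8 0.7 0.7 0.7 0.8 1.2 0.7 1.1 0.8 0.6
 0.4 0.4 1.  1.5 0.7 0.  0.  0.  0.  0. ]
```

Request:
arm_command --pt "0.03 -0.012 -0.03 0 0 -0.1" --pt "0.06 -0.024 -0.05 0 0 -0.2" --pt "0.09 -0.036 -0.07 0 0 -0.3" --pt "0.12 -0.048 -0.09 0 0 -0.4" --pt "0.145 -0.058 -0.11 0 0 -0.5" --pt "0.1514 -0.0591 -0.145 0 0 -0.6" --pt "0.1514 -0.0591 -0.185 0 0 -0.617" --pt "0.1514 -0.0591 -0.225 0 0 -0.617"

```text
t: 12.77
ee_pos: [0.5697, -0.0083, 0.2191]
tool_rot: [-0.0, 0.997, 0.075, 0.0]
ft_force: [-0.2, 1.0, -2.8]
finger_gap: 0.065
finger_force: 67.4
```

Request:
arm_command --pt "0 0 -0.04 0 0 0" --pt "0 0 -0.08 0 0 0" --pt "0 0 -0.115 0 0 0" --pt "0 0 -0.14 0 0 0" --pt "0 0 -0.14 0 0 0" --pt "0 0 -0.14 0 0 0" --pt "0 0 -0.14 0 0 0"

```text
t: 13.35
ee_pos: [0.5704, -0.0078, 0.0823]
tool_rot: [0.0, 0.997, 0.076, 0.001]
ft_force: [0.8, -0.8, -1.6]
finger_gap: 0.0648
finger_force: 67.4
```

Request:
arm_command --pt "-0.0014 -0.0004 -0.015 0 0 0" --pt "-0.0014 -0.0004 -0.025 0 0 0" --pt "-0.0014 -0.0004 -0.03 0 0 0" --pt "-0.0014 -0.0004 -0.033 0 0 0" --pt "-0.0014 -0.0004 -0.033 0 0 0" --pt "-0.0014 -0.0004 -0.033 0 0 0"

```text
t: 13.85
ee_pos: [0.5679, -0.0083, 0.0482]
tool_rot: [0.0, 0.997, 0.076, 0.0]
ft_force: [-0.4, 0.1, -1.6]
finger_gap: 0.065
finger_force: 67.5
```

Request:
arm_command --pt "0 0 -0.001 0 0 0" --pt "0 0 -0.0015 0 0 0" --pt "0 0 -0.0015 0 0 0" --pt "0 0 -0.0015 0 0 0"

```text
t: 14.18
ee_pos: [0.568, -0.0083, 0.0466]
tool_rot: [0.0, 0.997, 0.076, 0.0]
ft_force: [-0.0, -0.4, -0.8]
finger_gap: 0.0648
finger_force: 67.5
```

Request:
arm_command --pt "0 0 -0.001 0 0 0" --pt "0 0 -0.001 0 0 0" --pt "0 0 -0.001 0 0 0"

```text
t: 14.43
ee_pos: [0.5685, -0.0085, 0.0457]
tool_rot: [0.0, 0.997, 0.076, 0.001]
ft_force: [1.5, 0.7, 3.2]
finger_gap: 0.065
finger_force: 68.0
```

Request:
arm_command --pt "0.0005 0 0 0 0 0" --pt "0.001 0 0 0 0 0" --pt "0.001 0 0 0 0 0" --pt "0.001 0 0 0 0 0"

```text
t: 14.77
ee_pos: [0.5688, -0.0085, 0.0453]
tool_rot: [0.0, 0.997, 0.076, 0.0]
ft_force: [0.7, -1.5, 3.3]
finger_gap: 0.0646
finger_force: 67.9
```

```bash
cat > st.py <<'E'
from station import readout
import numpy as np
s=readout.observe(); print(np.round(s["ee_pos"],4),np.round(s["tool_rot"],4),np.round(s["ft_force"],2),np.round(s["torque"],3))
E
python3 st.py
```

```text
[ 0.5688 -0.0085  0.0453] [1.000e-04 9.971e-01 7.630e-02 2.000e-04] [ 0.72 -1.51  3.29] [-0.218 -0.229  0.043]
```

Request:
arm_command --pt "0 -0.0005 0 0 0 0" --pt "0 -0.001 0 0 0 0" --pt "0 -0.001 0 0 0 0" --pt "0 -0.001 0 0 0 0"

```text
t: 15.1
ee_pos: [0.5688, -0.0088, 0.0453]
tool_rot: [-0.0, 0.997, 0.076, 0.0]
ft_force: [2.0, 1.3, 1.6]
finger_gap: 0.0653
finger_force: 68.0
```

```bash
python3 st.py
```

```text
[ 0.5688 -0.0088  0.0453] [-2.000e-04  9.971e-01  7.650e-02  3.000e-04] [2.04 1.27 1.59] [ 0.275 -0.414 -0.029]
```

Request:
arm_command --pt "0.0005 0.0004 0 0 0 0" --pt "0.001 0.0004 0 0 0 0" --pt "0.0015 0.0004 0 0 0 0" --pt "0.0015 0.0004 0 0 0 0"

```text
t: 15.43
ee_pos: [0.5695, -0.0091, 0.0448]
tool_rot: [0.0, 0.997, 0.076, -0.001]
ft_force: [1.2, 1.5, -0.3]
finger_gap: 0.0651
finger_force: 67.8
```

```bash
python3 st.py
```

```text
[ 0.5695 -0.0091  0.0448] [ 0.000e+00  9.971e-01  7.630e-02 -7.000e-04] [ 1.24  1.47 -0.27] [ 0.129 -0.08  -0.048]
```

Request:
arm_command --pt "0.0005 0.0003 -0.0003 0 0 0" --pt "0.001 0.0003 -0.0006 0 0 0" --pt "0.001 0.0003 -0.001 0 0 0" --pt "0.001 0.0003 -0.001 0 0 0"

```text
t: 15.77
ee_pos: [0.5706, -0.0088, 0.0439]
tool_rot: [0.0, 0.997, 0.076, -0.001]
ft_force: [-0.1, 0.1, -0.8]
finger_gap: 0.0649
finger_force: 67.7
```

```bash
python3 st.py
```

```text
[ 0.5706 -0.0088  0.0439] [ 1.000e-04  9.971e-01  7.620e-02 -5.000e-04] [-0.13  0.07 -0.79] [-0.027  0.042  0.039]
```

Request:
arm_command --pt "0 0 -0.0004 0 0 0" --pt "0 0 -0.0008 0 0 0" --pt "0 0 -0.0008 0 0 0" --pt "0 0 -0.0008 0 0 0"

```text
t: 16.1
ee_pos: [0.5709, -0.0087, 0.0436]
tool_rot: [0.0, 0.997, 0.076, -0.0]
ft_force: [-2.1, -0.9, 4.5]
finger_gap: 0.0646
finger_force: 68.1
```

```bash
python3 st.py
```

```text
[ 0.5709 -0.0087  0.0436] [ 1.000e-04  9.971e-01  7.630e-02 -2.000e-04] [-2.09 -0.9   4.5 ] [-0.066  0.409 -0.054]
```

Request:
arm_command --pt "-0.0003 0 0 0 0 0" --pt "-0.0006 0 0 0 0 0" --pt "-0.0006 0 0 0 0 0" --pt "-0.0006 0 0 0 0 0"

```text
t: 16.43
ee_pos: [0.5708, -0.0088, 0.0436]
tool_rot: [0.0, 0.997, 0.076, 0.0]
ft_force: [-0.6, -1.1, 4.9]
finger_gap: 0.0649
finger_force: 68.1
```

```bash
python3 st.py
```

```text
[ 0.5708 -0.0088  0.0436] [1.000e-04 9.971e-01 7.630e-02 4.000e-04] [-0.61 -1.12  4.89] [-0.136  0.143  0.048]
```

Request:
arm_command --pt "0 0 0.0004 0 0 0" --pt "0 0 0.0004 0 0 0" --pt "0 0 0.0004 0 0 0"

```text
t: 16.68
ee_pos: [0.5707, -0.0088, 0.0438]
tool_rot: [0.0, 0.997, 0.076, 0.0]
ft_force: [1.0, -1.5, 1.5]
finger_gap: 0.0652
finger_force: 67.7
```

Request:
arm_command --pt "0 0 0 0 0 0" --pt "0 0 0 0 0 0" --pt "0 0 0 0 0 0" --pt "0 0 0 0 0 0" --pt "0 0 0 0 0 0" --gripper 0.085

```text
t: 17.1
ee_pos: [0.5703, -0.0086, 0.0437]
tool_rot: [-0.0, 0.997, 0.076, -0.0]
ft_force: [0.3, 0.5, -0.3]
finger_gap: 0.0852
finger_force: 0.0
```

Request:
arm_command --pt "0 0 0.01 0 0 0" --pt "0 0 0.03 0 0 0" --pt "0 0 0.06 0 0 0" --pt "0 0 0.1 0 0 0" --pt "0 -0.04 0.12 0 0 0" --pt "0 -0.08 0.12 0 0 0" --pt "0 -0.12 0.12 0 0 0" --pt "0 -0.16 0.12 0 0 0"

```text
t: 17.77
ee_pos: [0.5706, -0.1706, 0.1658]
tool_rot: [0.001, 0.997, 0.077, 0.001]
ft_force: [0.1, -0.4, 0.5]
finger_gap: 0.0848
finger_force: 0.0
```

Request:
arm_command --pt "0 -0.04 0 0 0 0" --pt "0 -0.08 0 0 0 0" --pt "0 -0.08 0 0 0 0" --pt "0 -0.08 0 0 0 0"

```text
t: 18.1
ee_pos: [0.5695, -0.2523, 0.1643]
tool_rot: [0.001, 0.997, 0.073, -0.0]
ft_force: [-0.1, 0.4, -0.2]
finger_gap: 0.0851
finger_force: 0.0
```

```bash
python3 look.py 6; cat > run6.py <<'E'
from fit import *
im={n:cv2.imread(f"pics/{n}6.png").astype(float) for n in("top","scene")}
ms=[]
for n in("top","scene"):
    x,y=proj(n,[(.562,-.01,.06)])[0].astype(int); b=(x-24,y-24,x+24,y+24); c=im[n][b[1]:b[3],b[0]:b[2]]; k=(c[...,2]-c[...,0])/(c.sum(-1)/3)
    lo,hi=np.percentile(k,25),np.percentile(k,93); m=np.clip((k-lo-.3*(hi-lo))/(.5*(hi-lo)),0,1); m2=m[::2,::2]
    print(n); print("\n".join("".join(" .:#"[min(3,int(v*3.99))] for v in r) for r in m2))
    ms.append((n,b,m))
# base-only top fit for height: evaluate scene residual with base corner rows
for z0 in(.0385,.0406,.0427,.0448):
    sl=[(base,z0+z) for z in np.linspace(.018,.032,8)]
    p,e=fit([ms[0]],sl,(.5628,-.0093,.15)); 
    n,b,m=ms[1]; H=b[3]-b[1]; r=render(n,p,sl,b); print(z0,np.round(p,4),round(e,2))
    w=np.zeros_like(m); w[:22]=1; w[:6,:]*=0
    print("  scene upper-half diff",round((w*(r-m)**2).sum(),2),"signed",round((w*(r-m)).sum(),2))
E
timeout 300 python3 run6.py
```

```text
18.2 [ 0.5705 -0.2477  0.1642] [-4.000e-04  9.971e-01  7.650e-02  2.000e-04] [0.23 0.37 0.99] [ 0.024 -0.015 -0.02 ] 0.08490977397009089
top
                        
                        
                        
                        
                        
                        
              #:##      
        :#########      
      ############      
      ############      
      #############     
      #############     
      #############     
      #############     
      .###########      
       ###########      
       ###########      
       ########## :     
        ######## :      
        .####. ###      
         ########       
           :###:        
                        
                        
scene
               .:.      
            #########   
           ###########  
          :###########: 
          .###:   .###: 
           ###########. 
           ###########  
            ##########  
            ########    
          :#####        
         ########       
       ###########      
      :###########      
      :###########      
        #########.      
         ########       
           ####:        
                        
        .        #      
       ####.  .:##      
       #########:#      
        .########:      
           :####:       
                        
0.0385 [ 0.5619 -0.009   0.1131] 75.79
  scene upper-half diff 223.32 signed -220.17
0.0406 [ 0.5616 -0.0089  0.1052] 76.02
  scene upper-half diff 225.72 signed -208.5
0.0427 [ 0.561  -0.0087  0.1104] 76.55
  scene upper-half diff 227.67 signed -197.17
0.0448 [ 0.5606 -0.0089  0.1125] 76.76
  scene upper-half diff 228.98 signed -183.72
```

```bash
cat > run7.py <<'E'
from fit import *
im={n:cv2.imread(f"pics/{n}6.png").astype(float) for n in("top","scene")}
D=[]
for n in("top","scene"):
    x,y=proj(n,[(.562,-.01,.06)])[0].astype(int); b=(x-24,y-24,x+24,y+24); c=im[n][b[1]:b[3],b[0]:b[2]]; k=(c[...,2]-c[...,0])/(c.sum(-1)/3)
    bg,ob=(np.percentile(k,20),np.percentile(k,85)); m=np.clip((k-bg-.25*(ob-bg))/(.5*(ob-bg)),0,1)
    w=np.ones_like(m)
    if n=="top": w[33:]=0; 
    else: w[:18]=0; w[30:]=0
    D.append((n,b,m,w))
taper=[(.018*(1-t),np.interp(t,(0,.5,.85,1),(.0045,.0042,.0028,.0015))) for t in np.linspace(0,1,13)]
def cost(v,z0,tilt=(0,0)):
    p=[v[0]/100,v[1]/100,v[2]]; e=[]
    sl=[(base,z0+z) for z in np.linspace(.018,.032,8)]+[(U(.022+w,.022-w)+[.0017,-.004],z0+z) for z,w in taper]
    for n,b,m,w in D: e.append((w*(render(n,p,sl,b)-m)**2).sum())
    return e
for z0 in(.0364,.0385,.0406,.0427,.0448):
    x0=np.array([56.2,-.95,.15]); r=minimize(lambda v:sum(cost(v,z0)),x0,method="Nelder-Mead",options=dict(initial_simplex=x0+np.r_[np.zeros((1,3)),np.diag([.4,.4,.1])],xatol=2e-3,fatol=1e-2)); print(z0,np.round(r.x,3),np.round(cost(r.x,z0),1),flush=True)
E
timeout 300 python3 run7.py
```

```text
0.0364 [56.315 -0.955  0.134] [ 6.9 10.3]
0.0385 [56.256 -0.943  0.129] [7.  9.1]
0.0406 [56.199 -0.903  0.127] [ 8.3 11.1]
0.0427 [56.171 -0.934  0.13 ] [ 8.  15.1]
0.0448 [56.122 -0.891  0.139] [10.1 18.7]
```

Request:
arm_command --pt "-0.006 0.04 0 0 0 0" --pt "-0.006 0.08 0 0 0 0" --pt "-0.006 0.12 0 0 0 0" --pt "-0.006 0.16 0 0 0 0" --pt "-0.006 0.2 0 0 0 0" --pt "-0.006 0.238 0 0 0 0" --pt "-0.006 0.238 0 0 0 0" --pt "-0.006 0.238 0 0 0 0" --gripper 0.0

```text
t: 18.87
ee_pos: [0.564, -0.0053, 0.1644]
tool_rot: [-0.001, 0.997, 0.081, 0.0]
ft_force: [-0.0, -0.5, -0.0]
finger_gap: 0.0003
finger_force: 0.0
```

Request:
arm_command --pt "0 0 -0.04 0 0 0" --pt "0 0 -0.07 0 0 0" --pt "0 0 -0.084 0 0 0" --pt "0 0 -0.086 0 0 0" --pt "0 0 -0.086 0 0 0" --pt "0 0 -0.086 0 0 0"

```text
t: 19.37
ee_pos: [0.5652, -0.0109, 0.0789]
tool_rot: [0.0, 0.997, 0.076, 0.001]
ft_force: [0.5, -0.0, 0.2]
finger_gap: 0.0002
finger_force: 0.0
```

Request:
arm_command --pt "0 0 -0.0015 0 0 0" --pt "0 0 -0.003 0 0 0" --pt "0 0 -0.004 0 0 0" --pt "0 0 -0.004 0 0 0"

```text
t: 19.7
ee_pos: [0.5647, -0.0108, 0.0743]
tool_rot: [0.0, 0.997, 0.076, 0.0]
ft_force: [0.0, -0.0, 0.1]
finger_gap: -0.0
finger_force: 0.0
```

Request:
arm_command --pt "0 0 -0.0008 0 0 0" --pt "0 0 -0.0008 0 0 0" --pt "0 0 -0.0008 0 0 0"

```text
t: 19.95
ee_pos: [0.5645, -0.0107, 0.0731]
tool_rot: [0.0, 0.997, 0.076, -0.0]
ft_force: [-0.3, -0.5, 0.5]
finger_gap: 0.0002
finger_force: 0.0
```

Request:
arm_command --pt "0 0 -0.0008 0 0 0" --pt "0 0 -0.0008 0 0 0" --pt "0 0 -0.0008 0 0 0"

```text
t: 20.2
ee_pos: [0.5647, -0.0106, 0.0727]
tool_rot: [0.0, 0.997, 0.076, 0.0]
ft_force: [-1.6, -0.1, 5.4]
finger_gap: -0.0001
finger_force: 2.4
```

Request:
arm_command --pt "0 0 0.02 0 0 0" --pt "0 0 0.05 0 0 0" --pt "0 0 0.09 0 0 0" --pt "0 0 0.12 0 0 0" --pt "0 0 0.12 0 0 0" --pt "0 0 0.12 0 0 0" --pt "0 0 0.12 0 0 0"

```text
t: 20.78
ee_pos: [0.5638, -0.0108, 0.1915]
tool_rot: [0.0, 0.997, 0.076, -0.001]
ft_force: [-0.1, -0.4, -1.0]
finger_gap: -0.0003
finger_force: 0.0
```

```bash
python3 -c "
from station import robot
print(robot.hand_in())"
```

```text
the job is handed in; nothing more can be done
None
```

The jaw set is stacked and handed in at about 21 s: the splint is home on the lower teeth and the upper model on the splint, its top touched at 72.9 mm (72.6 mm expected), with no separate check that the upper lies level; the gripper is clear and no other item was touched.

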